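# Run a component reel through the counting stand

## Task

Count the parts on the reel: using only the black knob of the crank, wind the reel anticlockwise (seen from above) up to 12 turns a minute and keep the reel itself, not just the crank, between 10 and 14 turns a minute for six seconds without a break. Then bring it to rest with its steel tab under the steel pointer, within 25 mm, let go and move the hand clear. Do not let the reel run backwards or faster than 18 turns a minute, do not touch the reel itself, and leave the brake weight, the carton, the bin and the jar where they are.

Things in the scene. Friction and masses are not known exactly. Their poses are not given: they have to be found in the camera images.
- stand: Grey counting stand fixed to the bench: base plate 260 x 260 x 22 mm, vertical spindle in its middle. Origin: underside of the plate on the spindle axis, at bench height; z up. A black reading fork (50 x 26 mm, 108 mm high, with a steel pointer up to 116 mm) stands 199 to 225 mm from the axis in the stand's own -y direction.
- pointer (a point): Tip area of the steel pointer on top of the reading fork: 182 mm from the spindle axis in the stand's own -y direction, 108 mm above the bench. Fixed to the stand. The tab passes under it.
- reel (a joint): Angle in rad of the reel on the stand, positive anticlockwise from above, endless; 0 or a multiple of 2 pi = tab exactly under the pointer. 12 turns a minute = 1.26 rad/s, 10 = 1.05, 14 = 1.47, 18 = 1.88. Reel: white-flanged drum 330 mm across, 60 to 110 mm above the bench, 3.6 kg with ballast; moment of inertia 0.043 kg m2 (nominal; really 0.7 to 1.4 times that).
- spindle (a point): Crank hub's top, on the axis of reel and crank, 136 mm up. The bearing brakes the reel with 0.006 N m per rad/s plus 0.006 N m dry friction, the brake weight adds 0.028 (nominal): undriven the reel coasts to rest and stays. In steady winding the crank runs 0.8 rad/s faster than the reel (0.4 to 1.5, as the brake varies); the reel follows with a time constant of 0.8 s (0.5 to 1.1).
- brake_weight: Felt-faced steel brake weight, 42 x 41 x 15 mm, 45 g nominal (0.5 to 1.7 times that). It lies loose on the reel's flange, 104 to 119 mm above the bench, 105 mm from the axis in the stand's own +y direction, kept there by an aluminium cage (top 121 mm) on a bracket 202 to 222 mm from the axis. Drag on the reel nominal 0.028 N m. Origin: centre of the underside.
- tab (a point): Steel tab on the reel's upper flange, 20 mm wide, standing out 24 mm beyond the rim (to 189 mm from the axis). This point is on its top, 182 mm from the axis and 107 mm above the bench, and goes round with the reel.
- crank (a joint): Angle in rad of the crank relative to the reel (not the stand), positive anticlockwise from above, endless. Crank direction in the stand's frame, from its +x axis = reel angle + this. Aluminium arm, top 133 mm above the bench, 0.2 kg, on the reel's axis; joined to the reel only by a slipping clutch: torque on the reel = 0.05 N m per rad/s of crank speed minus reel speed.
- knob_mid (a point): Grip point of the crank's upright black knob: a cylinder of 32 mm diameter and 57 mm height (from 137 to 194 mm above the bench), turning freely on its own pin so that the gripper need not turn with it. This point is on the knob's axis 167 mm above the bench; it goes round the spindle axis at a radius of 85 mm.
- carton: Cardboard carton 160 x 110 x 90 mm, loose bystander. Origin: centre of the underside.
- parts_bin: Open grey plastic bin 150 x 100 x 70 mm, loose bystander. Origin: centre of the underside.
- jar: Clear jar, 68 mm diameter, 100 mm high, loose bystander. Origin: centre of the underside.

How it is judged:
On the way, in this order (a step that is already met when the one before it is completed fails the run):
1. the reel turns anticlockwise at 10 to 14 turns a minute for six seconds (velocity of joint reel between 1.047 and 1.466 rad/s), for 6 s.
2. the reel stands still with its tab under the pointer (horizontal distance between tab and pointer below 0.025 m and angular speed of reel below 0.05 rad/s), for 0.3 s.
At the end, for the whole second after the job is handed in: The tab is within 25 mm of the pointer (seen from above), reel and crank are at rest (under 0.05 and 0.1 rad/s), and the hand is off (all of step 2 and angular speed of crank below 0.1 rad/s); the robot touches nothing.
It fails at once if the reel runs faster than 18 turns a minute (velocity of joint reel above 1.885 rad/s).
It fails at once if the reel runs backwards (velocity of joint reel below -0.15 rad/s).
It fails at once if the robot touches the reel itself (contact force between any of reel_c0, reel_c1, reel_c2, reel_c3, reel_c4 and the fingers above 1.5 N or contact force between any of reel_c0, reel_c1, reel_c2, reel_c3, reel_c4 and the arm above 1.5 N).
It fails at once if the brake weight, the carton, the bin or the jar is moved away (distance of any of brake_weight, carton, parts_bin, jar from where it was at the start of the episode above 0.03 m).
It also fails if it takes over 67 s, if anything falls off the work surface, if the arm or the gripper's body presses on something with over 40 N, if the wrist force passes 120 N, or if a joint passes its speed limit or range.

## Robot

A 6-joint arm with a two-finger parallel gripper is mounted at the origin on the work surface. World frame = base frame: x ahead of the robot, y to its left, z up, the work surface at z = 0. Lengths are in m, angles in rad, forces in N, time in s.
With the tool pointing down it reaches from about 0.375 to 0.9 m from the base axis. Payload 3.1 kg.
Tool frame: the origin (TCP) lies midway between the tips of the shut fingers; the grasp point (between the pads) lies 19 mm behind it; z points along the fingers, y is the line along which they close (so a half turn about z gives the same grasp; the last joint's range is limited). The gripper opens to 87 mm and grips with 3 to 60 N. Pads are 19 mm wide; open, the fingers measure 117 mm over their backs; the gripper's body (75 mm by 190 mm) begins 51 mm behind the grasp point.
Start: joints at [1.093, 0.527, 1.433, -0, 1.181, -0.178], TCP at [0.184, 0.597, 0.186] pointing down, gripper open.
Joint ranges: [-3.08, 3.08], [-0.75, 2.2], [0.22, 2.44], [-1.43, 4.57], [0, 2.65], [-2.85, 2.85]. Speed limits (rad/s): [2.79, 2.79, 3.14, 3.14, 3.14, 3.14].

## Interface

Orientations are given as a unit quaternion [x, y, z, w].
In Python, from rig import robot gives the robot as it stands.
- The arm moves only by the shell command python3 -m jog 'ROWS' [FORCE]. ROWS is a JSON object of lists of equal length, an entry for each row: "dp": the shift along the tool's x, y, z in mm, a list of three; "delta_rot": the turn, a rotation vector about the tool's x, y, z in rad, a list of three; "gripper": the opening, from -1 (shut) to 1 (fully open). A call has 1 to 12 rows; each row is the pose to reach, as a shift and turn from the pose commanded when the call began, along the tool's axes at that moment; what a row does not reach only later rows make up. A row lasts 1/10 s, in which the tool goes at most 50 mm and 8.59 degrees, less where a joint would pass 70% of its speed; a pose out of reach is approached as far as the arm can. A call with a gripper value outside its range is refused whole. The fingers move at their own pace and stop on an object; FORCE is the grip in N (left out, the last holds). Time passes only in rows, so rows that repeat a pose let the fingers close. It gives the time, the measured TCP pose, the force, the opening and the grip force at its end, in the units of the state.
- robot.get_obs(): the state, without advancing time (a new reading comes with each control period).
- robot.camera(name): name is "side" or "top"; returns the picture (400x640x3 uint8, red, green, blue); there is no depth.
- robot.camera_model(name): a dict with "fx", "fy", "cx", "cy" (pixels), "xyz" and "orientation" of the camera in the world. Camera axes: x right, y down, z forward; pixel columns grow to the right and rows downward; lengths in m; the calibration is good to about 2 mm. A picture is of the moment at which its call begins. camera_model takes no time and is no camera call.
- robot.hand_in(): hands the job in; it is judged then, once.
Trained networks look in the newest picture that a camera, given by its name, has taken for a name from the list of things; names that differ only in an ending like _2 or _b are one class to them, and where a whole thing is asked for, a point or a joint stands for the part that bears it (a point fixed in the world has none). Each returns a list of dicts, best first, with "score" (0 to 1); they miss things now and then, are a little off and sometimes report something else, mostly with a low value. They report only what shows in the picture. A call takes as long as a camera call.
- robot.search_frame(name, camera): "rect" ([left, top, right, bottom] in pixels, round what is visible of it).
The state is a dict: "time": time; "q": joint angles; "joint_velocities": joint speeds; "joint_torque": joint torques, N m; "position": TCP position; "tool_rot": TCP orientation; "ft_force": force on the tool from outside, world axes, zero at the start; "moment": the same for the moment, N m; "grip_width": finger opening in m; "grip_force": force on a finger pad.
Only numpy, scipy, OpenCV 4.12 (cv2) and the standard library are available. Lean on these libraries where they do the work, as an engineer would, in place of code of your own. Each camera call takes 0.05 s, during which the arm holds its last target. There are 200 camera calls.

## Working session

There is one attempt and no reset: what is moved stays moved. The work goes in short steps, Python scripts to look and compute and a shell command to move; the robot and the scene stay as the last step left them, time stands still between calls to the robot, and variables do not carry over. Pictures are saved under pics/ and viewed, at most 10 in all, crops included, and the job is handed in when it is done.

```bash
mkdir -p pics; ls
cat > h.py <<'E'
import numpy as np,cv2
from scipy.spatial.transform import Rotation as R
from rig import robot
def ray(cam,u,v,z):
    m=robot.camera_model(cam);d=R.from_quat(m["orientation"]).apply([(u-m["cx"])/m["fx"],(v-m["cy"])/m["fy"],1])
    p=np.array(m["xyz"]);return p+d*(z-p[2])/d[2]
def proj(cam,P):
    m=robot.camera_model(cam);c=R.from_quat(m["orientation"]).inv().apply(np.array(P)-m["xyz"])
    return c[0]/c[2]*m["fx"]+m["cx"],c[1]/c[2]*m["fy"]+m["cy"]
E
python3 - <<'E'
from h import *
for c in("top","side"):
    im=robot.camera(c);cv2.imwrite(f"pics/{c}0.png",im[:,:,::-1])
    print(c,robot.camera_model(c))
    for n in("knob_mid","spindle","tab","stand","brake_weight","pointer","carton","parts_bin","jar","reel"):
        r=robot.search_frame(n,c);print(n,[(np.round(x["rect"],1).tolist(),round(x["score"],2)) for x in r[:2]])
o=robot.get_obs();print(o["time"],o["position"],o["tool_rot"],o["grip_width"])
E
```

```text
pics
top {'fx': 412.31122051144786, 'fy': 412.31122051144786, 'cx': 321.0156825784199, 'cy': 197.78051782918382, 'xyz': array([0.38783958, 0.02236889, 1.35235995]), 'orientation': array([ 0.71132602, -0.6991541 ,  0.05166747, -0.05029223])}
knob_mid []
spindle [([282.4, 149.2, 431.0, 256.9], 0.72)]
tab [([300.2, 142.9, 409.6, 252.0], 0.83)]
stand [([282.6, 145.6, 429.9, 257.5], 0.94)]
brake_weight [([313.4, 185.8, 327.6, 201.5], 0.49)]
pointer [([284.8, 141.3, 429.3, 255.8], 0.97)]
carton [([142.1, 195.3, 200.8, 254.6], 0.66)]
parts_bin [([444.8, 164.6, 483.8, 214.8], 0.94)]
jar [([451.0, 241.8, 478.5, 264.5], 0.77)]
reel [([304.2, 140.9, 408.7, 252.0], 0.69)]
side {'fx': 508.17115520733216, 'fy': 508.17115520733216, 'cx': 311.30507120112236, 'cy': 194.85435841774898, 'xyz': array([ 0.0373778 , -0.92124212,  1.34248545]), 'orientation': array([ 0.90372083, -0.24185958,  0.08552474, -0.34275081])}
knob_mid [([294.1, 196.9, 308.0, 214.4], 0.68), ([276.2, 165.1, 387.0, 293.5], 0.52)]
spindle [([276.6, 168.4, 390.9, 293.0], 0.57)]
tab [([277.0, 175.7, 391.2, 271.8], 0.69)]
stand [([274.7, 164.1, 388.7, 297.4], 0.84), ([277.3, 180.7, 389.2, 271.6], 0.43)]
brake_weight [([276.0, 175.6, 393.9, 270.8], 0.67), ([310.8, 185.9, 325.5, 197.4], 0.63)]
pointer [([275.1, 163.7, 389.2, 295.1], 0.73)]
carton [([211.0, 114.4, 261.2, 156.7], 0.59)]
parts_bin [([377.2, 283.0, 442.8, 345.6], 0.84)]
jar [([336.0, 322.6, 359.1, 359.4], 0.95)]
reel [([276.5, 183.7, 388.9, 272.1], 0.9)]
1.1 [0.18393849 0.59730271 0.18646943] [1.48829616e-01 9.88862855e-01 1.48549998e-06 8.82785169e-06] 0.0871896548502592
```

Run:
```python
from h import *
a=cv2.imread("pics/top0.png")[130:270,270:500];b=cv2.imread("pics/side0.png")[150:310,255:410]
a=cv2.resize(a,(790,480),interpolation=cv2.INTER_CUBIC)
b=cv2.resize(b,None,fx=3.7,fy=3.7,interpolation=cv2.INTER_CUBIC)
cv2.imwrite("pics/a.png",a);cv2.imwrite("pics/b.png",b)
```

```text
(no output)
```

View pics/a.png

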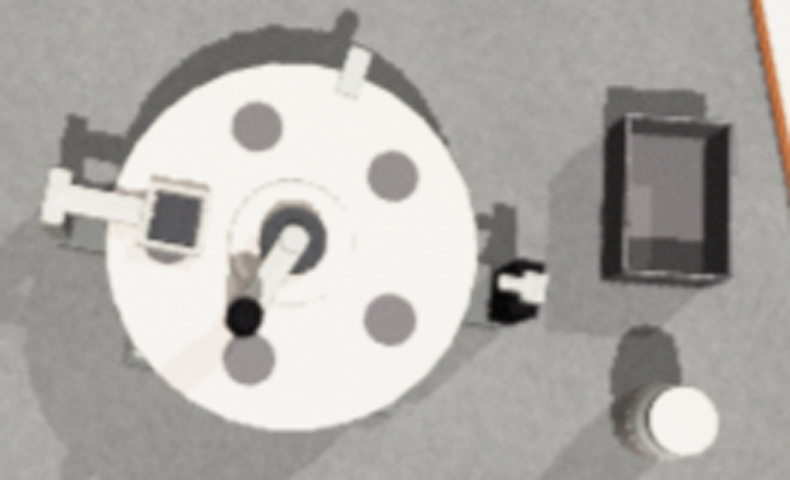

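View pics/b.png

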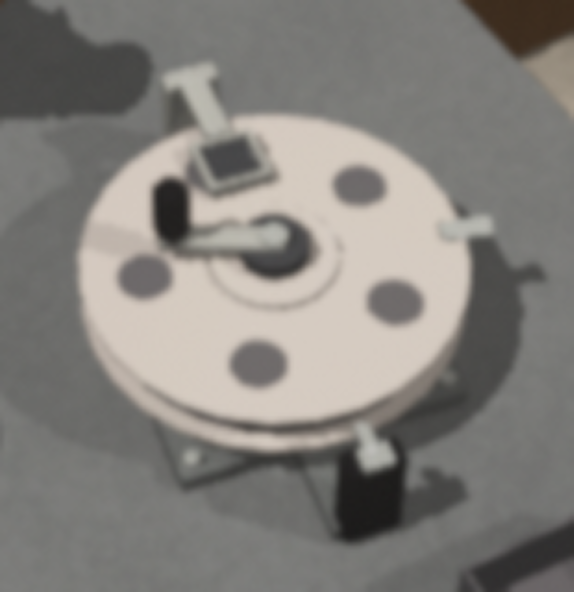

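The top crop shows the reel axis near px (355,202), the tab up at (372,151), the pointer tip at right (416,212), the knob top at (341,222) and the brake cage at left (321,194). The bin and jar are on the right, clear of the crank circle. Next I'll refine these positions and work out the moves.

```bash
cat >> h.py <<'E'
from scipy.optimize import least_squares
def fit():
    im=cv2.imread("pics/top0.png");g=im.min(2);m=(g>200).astype(np.uint8);m[:, :285]=0;m[:,440:]=0
    m=cv2.morphologyEx(m,cv2.MORPH_OPEN,np.ones((9,9)))
    c=max(cv2.findContours(m,0,1)[0],key=cv2.contourArea)[:,0,:]
    c=cv2.convexHull(c)[:,0,:]
    P=np.array([ray("top",u,v,.11)[:2] for u,v in c])
    s=least_squares(lambda s:np.hypot(*(P-s[:2]).T)-s[2],[*P.mean(0),.165],loss="soft_l1",f_scale=.002)
    return s.x
E
python3 - <<'E'
from h import *
s=fit();print("axis,r",s)
kr=[x for x in [[294.1,196.9,308,214.4]]]
for n,u,v,z in[("tab",372.5,151,.107),("ptr",415.6,212.5,.108),("knobtop",341,222.5,.194),("weight",320.9,193.9,.119)]:
    p=ray("top",u,v,z)[:2]-s[:2];print(n,p+s[:2],np.hypot(*p),np.degrees(np.arctan2(p[1],p[0])))
# side: flange ellipse check & knob
print("side proj axis hub",proj("side",[*s[:2],.136]),"flange",[proj("side",[s[0]+.165*np.cos(t),s[1]+.165*np.sin(t),.11]) for t in(0,1.57,3.14,4.71)])
p=ray("top",341,222.5,.194);print("knob side proj top",proj("side",p),"mid",proj("side",[*p[:2],.167]))
o=robot.get_obs();print(R.from_quat(o["tool_rot"]).as_matrix().round(3))
E
```

```text
axis,r [ 0.56124697 -0.0798924   0.1635148 ]
tab [ 0.71837471 -0.13582602] 0.16678638783860106 -19.594479974533805
ptr [ 0.52856353 -0.26641409] 0.18936353553621688 -99.93880574878492
knobtop [ 0.48687699 -0.03589112] 0.08641183823749395 149.38915672349333
weight [0.57895763 0.0220503 ] 0.10346971564873778 80.1442892308589
side proj axis hub (np.float64(328.0290409037148), np.float64(212.38399929608772)) flange [(np.float64(371.9938442656326), np.float64(197.5093761465973)), (np.float64(302.17980570122995), np.float64(183.93081184030527)), (np.float64(280.7450961753359), np.float64(239.2216746445459)), (np.float64(356.887857299178), np.float64(255.84423030223414))]
knob side proj top (np.float64(299.3451204532731), np.float64(199.91178234462595)) mid (np.float64(299.6027266352082), np.float64(205.74100000076302))
[[-0.956  0.294  0.   ]
 [ 0.294  0.956  0.   ]
 [-0.     0.    -1.   ]]
```

The fits agree: the pointer is at -99.9°, the weight opposite at 80.1°, the knob at r = 86 mm and the reel angle is about 1.40 rad. Now I'll move above the knob.

```bash
python3 -m jog '{"dp":[[0,0,-45],[-477,-517,-50],[-477,-517,-50],[-477,-517,-50],[-477,-517,-50],[-477,-517,-50],[-477,-517,-50],[-477,-517,-50],[-477,-517,-50],[-477,-517,-50],[-477,-517,-50],[-477,-517,-50]],"delta_rot":[[0,0,0],[0,0,0],[0,0,0],[0,0,0],[0,0,0],[0,0,0],[0,0,0],[0,0,0],[0,0,0],[0,0,0],[0,0,0],[0,0,0]],"gripper":[1,1,1,1,1,1,1,1,1,1,1,1]}' 10
```

```text
time: 2.3
position: [0.4221, 0.0993, 0.2358]
tool_rot: [0.149, 0.989, 0.0, 0.001]
ft_force: [0.6, 1.2, 0.4]
grip_width: 0.0871
grip_force: 0.0
```

```bash
python3 -m jog '{"dp":[[-34,-37,0],[-68,-74,0],[-103,-111,0],[-103,-111,0],[-103,-111,0],[-103,-111,0]],"delta_rot":[[0,0,0],[0,0,0],[0,0,0],[0,0,0],[0,0,0],[0,0,0]],"gripper":[1,1,1,1,1,1]}' 10
python3 - <<'E'
from h import *
im=robot.camera("side");cv2.imwrite("pics/s1.png",cv2.resize(im[120:320,230:430,::-1],None,fx=3,fy=3))
o=robot.get_obs();print(o["position"]);print(proj("side",[.488,-.0367,.167]))
E
```

```text
time: 2.9
position: [0.4861, -0.0343, 0.2351]
tool_rot: [0.149, 0.989, 0.0, -0.001]
ft_force: [-0.0, 0.8, -0.6]
grip_width: 0.0869
grip_force: 0.0
[ 0.48613835 -0.03390717  0.23524693]
(np.float64(300.0566663072186), np.float64(205.77451471022067))
```

View pics/s1.png

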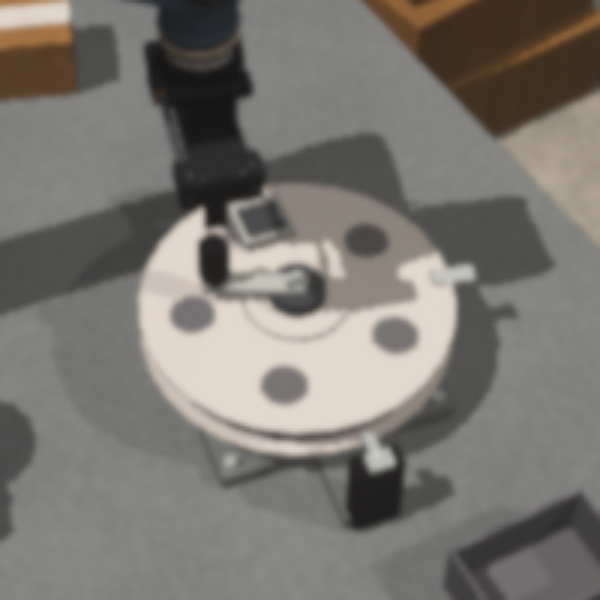

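The side picture shows the open fingers straight above the knob, with the knob at px (301,206) against a prediction of (300,206). I'll go down and grip.

```bash
python3 -m jog '{"dp":[[-2.6,-2.1,30],[-2.6,-2.1,60],[-2.6,-2.1,86],[-2.6,-2.1,86],[-2.6,-2.1,86],[-2.6,-2.1,86],[-2.6,-2.1,86],[-2.6,-2.1,86],[-2.6,-2.1,86],[-2.6,-2.1,86],[-2.6,-2.1,86]],"delta_rot":[[0,0,0],[0,0,0],[0,0,0],[0,0,0],[0,0,0],[0,0,0],[0,0,0],[0,0,0],[0,0,0],[0,0,0],[0,0,0]],"gripper":[1,1,1,1,-0.4,-0.4,-0.4,-0.4,-0.4,-0.4,-0.4]}' 12
```

```text
time: 4.05
position: [0.489, -0.0381, 0.1495]
tool_rot: [0.149, 0.989, -0.0, 0.0]
ft_force: [-0.2, 0.5, 0.3]
grip_width: 0.0393
grip_force: 0.0
```

```bash
python3 -m jog '{"dp":[[0,0,0],[0,0,0],[0,0,0],[0,0,0]],"delta_rot":[[0,0,0],[0,0,0],[0,0,0],[0,0,0]],"gripper":[-0.6,-0.6,-0.6,-0.6]}' 12
python3 - <<'E'
from h import *
s=fit()[:2]
p=robot.get_obs()["position"][:2]-s;print(p,np.hypot(*p),np.degrees(np.arctan2(p[1],p[0])))
im=robot.camera("top");cv2.imwrite("pics/t2.png",im[:,:,::-1])
E
```

```text
time: 4.45
position: [0.489, -0.038, 0.1493]
tool_rot: [0.149, 0.989, 0.0, -0.0]
ft_force: [0.7, -0.3, -1.1]
grip_width: 0.03
grip_force: 11.3
[-0.07229244  0.0419235 ] 0.08356899138570413 149.8898926530023
```

Gripped. I'll do the first arc gently, about 1 rad/s, to check the forces.

```bash
cat >> h.py <<'E'
def rows(a0,steps,r=85,corr=(0,0)):
    a=a0+np.cumsum(steps);n=len(a)
    k=np.arange(1,n+1)/n
    x=r*(np.cos(a)-np.cos(a0))+corr[0]*k;y=-r*(np.sin(a)-np.sin(a0))+corr[1]*k
    print("["+",".join(f"[{i:.1f},{j:.1f},0]" for i,j in zip(x,y))+"]","end a",round(a[-1],3))
E
python3 - <<'E'
from h import *
rows(-.228,[.05]+[.1]*11)
E
```

```text
[[0.9,-4.2,0],[1.9,-12.6,0],[2.2,-21.1,0],[1.6,-29.6,0],[0.1,-37.9,0],[-2.2,-46.1,0],[-5.3,-54.0,0],[-9.1,-61.6,0],[-13.7,-68.7,0],[-19.0,-75.4,0],[-24.9,-81.5,0],[-31.4,-86.9,0]] end a 0.922
```

```bash
python3 -m jog '{"dp":[[0.9,-4.2,0],[1.9,-12.6,0],[2.2,-21.1,0],[1.6,-29.6,0],[0.1,-37.9,0],[-2.2,-46.1,0],[-5.3,-54.0,0],[-9.1,-61.6,0],[-13.7,-68.7,0],[-19.0,-75.4,0],[-24.9,-81.5,0],[-31.4,-86.9,0]],"delta_rot":[[0,0,0],[0,0,0],[0,0,0],[0,0,0],[0,0,0],[0,0,0],[0,0,0],[0,0,0],[0,0,0],[0,0,0],[0,0,0],[0,0,0]],"gripper":[-0.6,-0.6,-0.6,-0.6,-0.6,-0.6,-0.6,-0.6,-0.6,-0.6,-0.6,-0.6]}' 12
python3 - <<'E'
from h import *
s=fit()[:2]
p=robot.get_obs()["position"][:2]-s;print(p,np.hypot(*p),np.degrees(np.arctan2(p[1],p[0]))-162.9)
rows(.922,[.1]*4+[.12,.14,.16,.18,.2,.2,.2,.2])
E
```

```text
time: 5.7
position: [0.4936, -0.1308, 0.1493]
tool_rot: [0.149, 0.989, 0.0, -0.0]
ft_force: [0.1, 1.6, -1.6]
grip_width: 0.0297
grip_force: 11.1
[-0.06764374 -0.05090965] 0.08466090310515512 -305.93435809287064
[[-7.0,-4.8,0],[-14.5,-8.9,0],[-22.3,-12.2,0],[-30.4,-14.7,0],[-40.4,-16.6,0],[-52.3,-17.3,0],[-65.8,-16.0,0],[-80.6,-12.1,0],[-95.9,-4.7,0],[-109.4,5.6,0],[-120.6,18.4,0],[-129.0,33.1,0]] end a 2.722
```

Forces are tiny, so the circle fits. Now I'll ramp up to 2 rad/s.

```bash
python3 -m jog '{"dp":[[-7.0,-4.8,0],[-14.5,-8.9,0],[-22.3,-12.2,0],[-30.4,-14.7,0],[-40.4,-16.6,0],[-52.3,-17.3,0],[-65.8,-16.0,0],[-80.6,-12.1,0],[-95.9,-4.7,0],[-109.4,5.6,0],[-120.6,18.4,0],[-129.0,33.1,0]],"delta_rot":[[0,0,0],[0,0,0],[0,0,0],[0,0,0],[0,0,0],[0,0,0],[0,0,0],[0,0,0],[0,0,0],[0,0,0],[0,0,0],[0,0,0]],"gripper":[-0.6,-0.6,-0.6,-0.6,-0.6,-0.6,-0.6,-0.6,-0.6,-0.6,-0.6,-0.6]}' 12
cat >> h.py <<'E'
S=np.array([.5612,-.0799])
def reel(name=None):
    """reel angle by steel tab, sampled in ring r 169..187 mm outside the flange"""
    t=robot.get_obs()["time"];im=robot.camera("top")
    if name:cv2.imwrite(f"pics/{name}.png",im[:,:,::-1])
    th=np.radians(np.arange(0,360,.5));acc=[]
    for r in(.174,.178,.182,.186):
        uv=np.array([proj("top",[S[0]+r*np.cos(q),S[1]+r*np.sin(q),.107]) for q in th],np.float32)
        acc.append(cv2.remap(im.min(2).astype(np.float32),uv[None,:,0],uv[None,:,1],1)[0])
    b=np.mean(acc,0);b=cv2.GaussianBlur(np.r_[b,b,b][None],(9,1),2)[0][720:1440]
    rel=(np.degrees(th)+99.9)%360
    out=[]
    for i in np.argsort(-b):
        d=[abs((rel[i]-o[0]+180)%360-180) for o in out]
        if all(x>15 for x in d):out.append((rel[i],b[i]))
        if len(out)>4:break
    def cen(c):
        dd=(rel-c+180)%360-180;w=np.where(abs(dd)<7,np.clip(b-np.median(b)-20,0,None),0);return c+(w*dd).sum()/max(w.sum(),1e-6)
    o=robot.get_obs();p=o["position"][:2]-S
    print("t",round(t,2),"cands rad",[(round(np.radians(cen(c)),3),int(v)) for c,v in out],"med",int(np.median(b)),
     "crank a",round(np.arctan2(p[1],p[0])-np.radians(162.9)+2*np.pi,3),"r",round(np.hypot(*p),4),"F",np.round(o["ft_force"],1))
E
python3 - <<'E'
from h import *
reel("r1")
rows(2.722,[.2]*12)
E
```

```text
time: 6.9
position: [0.627, -0.1362, 0.1493]
tool_rot: [0.149, 0.989, 0.0, -0.001]
ft_force: [-3.0, 1.7, 0.8]
grip_width: 0.0296
grip_force: 11.5
t 6.9 cands rad [(np.float64(5.959), 170), (np.float64(3.118), 169), (np.float64(1.609), 160), (np.float64(0.229), 129), (np.float64(3.784), 121)] med 91 crank a 2.768 r 0.0866 F [1.1 2.4 0.3]
[[-5.3,16.1,0],[-7.4,33.0,0],[-6.0,49.9,0],[-1.3,66.2,0],[6.5,81.2,0],[17.2,94.4,0],[30.3,105.2,0],[45.3,113.2,0],[61.5,118.1,0],[78.4,119.6,0],[95.3,117.8,0],[111.5,112.6,0]] end a 5.122
```

Run:
```python
from h import *
a=cv2.imread("pics/r1.png")[120:290,260:460];cv2.imwrite("pics/r1c.png",cv2.resize(a,None,fx=3.5,fy=3.5))
for d in (1.609,5.959):
    q=d-np.radians(99.9);u,v=proj("top",[S[0]+.18*np.cos(q),S[1]+.18*np.sin(q),.107]);print(d,(u-260)*3.5,(v-120)*3.5)
```

```text
1.609 358.00009386446277 84.678140734992
5.959 512.5426263244442 384.6097101427065
```

View pics/r1c.png

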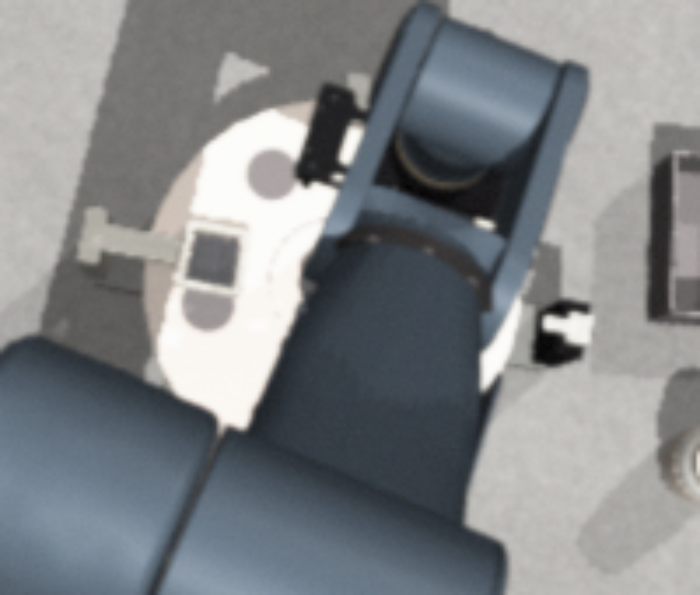

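```bash
cat >> h.py <<'E'
TH=np.radians(np.arange(0,360,.5))   # reel-frame direction + 99.9 deg = angle from pointer
def ring(im,cam,r,z):
    uv=np.array([proj(cam,[S[0]+r*np.cos(q),S[1]+r*np.sin(q),z]) for q in TH-np.radians(99.9)],np.float32)
    return cv2.remap(im.min(2).astype(np.float32),uv[None,:,0],uv[None,:,1],1)[0]
E
python3 - <<'E'
from h import *
for c in("top","side"):
    im=cv2.imread(f"pics/{c}0.png")
    for r in(.10,.108,.116,.124,.132):
        b=ring(im,c,r,.11);print(c,r,"min",[int(x) for x in b[::12]])
    b=sum(ring(im,c,r,.107) for r in(.174,.178,.182,.186))/4;print("tab",[int(x) for x in b[::6]])
E
```

```text
Traceback (most recent call last):
  File "h.py", line 47, in ring
    uv=np.array([proj(cam,[S[0]+r*np.cos(q),S[1]+r*np.sin(q),z]) for q in TH-np.radians(99.9)],np.float32)
                 ~~~~^^^^^^^^^^^^^^^^^^^^^^^^^^^^^^^^^^^^^^^^^^^
  File "h.py", line 8, in proj
    m=robot.camera_model(cam);c=R.from_quat(m["orientation"]).inv().apply(np.array(P)-m["xyz"])
ValueError: time passes only in moves, steps and waits
```

```bash
cat > fix.py <<'E'
s=open("h.py").read()
s=s.replace("def ray(","M={c:robot.camera_model(c) for c in('top','side')}\ndef ray(").replace("m=robot.camera_model(cam)","m=M[cam]")
open("h.py","w").write(s)
E
python3 fix.py
python3 - <<'E'
from h import *
for c in("top","side"):
    im=cv2.imread(f"pics/{c}0.png")
    for r in(.10,.112,.124):
        b=ring(im,c,r,.11);print(c,r,"min",[int(x) for x in b[::12]])
    b=sum(ring(im,c,r,.107) for r in(.174,.178,.182,.186))/4;print("tab",[int(x) for x in b[::6]])
E
```

```text
top 0.1 min [240, 239, 239, 239, 240, 239, 146, 144, 145, 153, 239, 240, 239, 240, 239, 239, 240, 238, 145, 144, 144, 161, 239, 239, 239, 239, 229, 209, 88, 87, 89, 90, 171, 144, 233, 240, 241, 241, 240, 240, 228, 220, 138, 148, 149, 158, 240, 241, 241, 240, 240, 240, 240, 239, 148, 147, 145, 153, 239, 239]
top 0.112 min [239, 239, 239, 239, 240, 239, 143, 144, 143, 146, 238, 239, 239, 239, 239, 239, 239, 238, 144, 143, 142, 146, 239, 240, 239, 240, 239, 178, 113, 90, 90, 90, 196, 133, 239, 240, 241, 240, 240, 241, 229, 226, 142, 148, 148, 152, 240, 241, 240, 240, 240, 240, 240, 238, 147, 147, 146, 146, 239, 240]
top 0.124 min [239, 240, 240, 239, 239, 239, 189, 142, 144, 199, 239, 239, 239, 239, 239, 239, 239, 239, 177, 143, 143, 212, 239, 240, 240, 239, 239, 205, 159, 106, 115, 98, 184, 205, 240, 240, 241, 241, 241, 239, 228, 229, 193, 149, 149, 225, 240, 241, 241, 240, 240, 240, 240, 240, 193, 146, 144, 204, 239, 239]
tab [100, 91, 92, 99, 109, 110, 99, 144, 165, 165, 162, 163, 162, 163, 161, 161, 167, 153, 151, 137, 127, 117, 113, 103, 102, 102, 205, 227, 146, 98, 102, 99, 98, 98
[... 1229 characters left out ...]
189, 191, 190, 176, 171, 170, 116, 105, 124, 183, 191, 192, 191, 191, 191, 191, 192, 139, 106, 106, 116, 192, 192]
tab [122, 121, 109, 109, 109, 109, 107, 105, 99, 107, 97, 88, 85, 81, 79, 76, 75, 74, 75, 74, 73, 74, 74, 73, 74, 94, 164, 170, 127, 114, 117, 119, 120, 120, 119, 118, 120, 120, 121, 121, 121, 119, 120, 120, 120, 120, 121, 121, 118, 118, 120, 118, 117, 117, 118, 118, 117, 115, 130, 172, 173, 104, 76, 82, 106, 114, 111, 105, 102, 104, 104, 107, 106, 104, 104, 104, 104, 105, 105, 106, 106, 107, 107, 106, 106, 107, 107, 107, 107, 107, 106, 107, 108, 112, 115, 120, 125, 130, 139, 143, 147, 152, 158, 157, 157, 157, 154, 149, 151, 149, 146, 135, 144, 142, 127, 120, 118, 117, 119, 110]
```

```bash
cat >> h.py <<'E'
def phase(im,cam="side"):
    b=(ring(im,cam,.112,.11)+ring(im,cam,.106,.11)+ring(im,cam,.118,.11))/3
    g=lambda d:b[np.round(d*2).astype(int)%720]
    ph=np.arange(0,72,.5);sc=np.zeros((5,len(ph)))
    for k in range(5):
        c=ph+72*k;ins=np.array([g(c+o) for o in(-6,-3,0,3,6)])
        fl=np.minimum(np.minimum(g(c-17),g(c-19)),np.minimum(g(c+17),g(c+19)))
        # edge symmetry: half-level points at +-11 deg
        e=abs(g(c-11)-g(c+11))
        sc[k]=np.clip(fl-ins.max(0),0,70)*np.clip(1-e/90,0,1)*(ins.std(0)<12)
    t=sc.sum(0);i=np.argmax(t);w=np.clip(t-.6*t.max(),0,None);d=(ph-ph[i]+36)%72-36
    m=abs(d)<6;c=ph[i]+(w*d*m).sum()/(w*m).sum()
    return np.radians((c+36)%72),t[i],sc[:,i]   # tab angle modulo 72 deg
def look(name=None):
    t=robot.get_obs()["time"];im=robot.camera("side")[:,:,::-1]
    if name:cv2.imwrite(f"pics/{name}.png",im)
    p,s,k=phase(im);tb=cv2.GaussianBlur(sum(ring(im,"side",r,.107) for r in(.174,.178,.182,.186))[None]/4,(9,1),2)[0]
    o=robot.get_obs();q=o["position"][:2]-S
    c=[(round(p+i*np.radians(72),3),int(tb[int(np.degrees(p+i*np.radians(72))*2)%720])) for i in range(5)]
    print("t",round(t,2),"tab cands",c,"score",int(s),k.astype(int),"crank a",round((np.arctan2(q[1],q[0])-np.radians(162.9))%(2*np.pi),3),"r",round(np.hypot(*q),4),"F",np.round(o["ft_force"],1))
E
python3 - <<'E'
from h import *
for n,c in(("side0","side"),("top0","top"),("r1","top")):print(n,phase(cv2.imread(f"pics/{n}.png"),c))
E
python3 -m jog '{"dp":[[-5.3,16.1,0],[-7.4,33.0,0],[-6.0,49.9,0],[-1.3,66.2,0],[6.5,81.2,0],[17.2,94.4,0],[30.3,105.2,0],[45.3,113.2,0],[61.5,118.1,0],[78.4,119.6,0],[95.3,117.8,0],[111.5,112.6,0]],"delta_rot":[[0,0,0],[0,0,0],[0,0,0],[0,0,0],[0,0,0],[0,0,0],[0,0,0],[0,0,0],[0,0,0],[0,0,0],[0,0,0],[0,0,0]],"gripper":[-0.6,-0.6,-0.6,-0.6,-0.6,-0.6,-0.6,-0.6,-0.6,-0.6,-0.6,-0.6]}' 12
python3 - <<'E'
from h import *
look("s3")
rows(5.122,[.2]*12)
rows(5.122,[.22]*12)
E
```

```text
side0 (np.float64(0.13505149952027737), np.float64(127.22468185424805), array([65.80677795, 56.58384323,  0.        ,  0.        ,  4.83406067]))
top0 (np.float64(0.14795744044692816), np.float64(237.78225708007812), array([64.99026489, 61.54039764,  0.        , 54.88549423, 56.36610031]))
r1 (np.float64(1.2339968602469256), np.float64(73.16387557983398), array([ 0.        , 37.50543213, 35.65844345,  0.        ,  0.        ]))
time: 8.15
position: [0.5529, 0.004, 0.1494]
tool_rot: [0.148, 0.989, -0.0, 0.002]
ft_force: [1.6, -4.7, -5.2]
grip_width: 0.0299
grip_force: 10.7
t 8.15 tab cands [(np.float64(1.11), 80), (np.float64(2.366), 107), (np.float64(3.623), 64), (np.float64(4.88), 122), (np.float64(6.136), 128)] score 134 [ 4 13  0 48 68] crank a 5.152 r 0.0843 F [-3.7 -5.1 -1.9]
[[14.8,-8.3,0],[27.7,-19.3,0],[38.1,-32.7,0],[45.7,-47.9,0],[50.0,-64.3,0],[51.1,-81.3,0],[48.7,-98.1,0],[43.1,-114.1,0],[34.4,-128.6,0],[23.0,-141.2,0],[9.3,-151.2,0],[-6.1,-158.3,0]] end a 7.522
[[16.2,-9.3,0],[30.0,-21.8,0],[40.7,-37.1,0],[47.8,-54.4,0],[51.0,-72.8,0],[50.1,-91.4,0],[45.1,-109.4,0],[36.4,-125.9,0],[24.2,-140.0,0],[9.3,-151.2,0],[-7.8,-158.9,0],[-26.0,-162.6,0]] end a 7.762
```

```bash
python3 -m jog '{"dp":[[16.2,-9.3,0],[30.0,-21.8,0],[40.7,-37.1,0],[47.8,-54.4,0],[51.0,-72.8,0],[50.1,-91.4,0],[45.1,-109.4,0],[36.4,-125.9,0],[24.2,-140.0,0],[9.3,-151.2,0],[-7.8,-158.9,0],[-26.0,-162.6,0]],"delta_rot":[[0,0,0],[0,0,0],[0,0,0],[0,0,0],[0,0,0],[0,0,0],[0,0,0],[0,0,0],[0,0,0],[0,0,0],[0,0,0],[0,0,0]],"gripper":[-0.6,-0.6,-0.6,-0.6,-0.6,-0.6,-0.6,-0.6,-0.6,-0.6,-0.6,-0.6]}' 12
cat >> h.py <<'E'
# history: (step, or None = 0.05 s camera hold) with observations (index, angle)
def sim(prof,I,T,w0=0.,a0=1.392):
    w,a=w0,a0;out=[]
    for dur,wc in prof:
        for _ in range(int(round(dur/.005))):
            tq=.05*(wc-w)-.006*w
            f=T if w>1e-3 or tq>T else tq
            w=max(0,w+(tq-f)/I*.005);a+=w*.005
        out.append((w,a))
    return np.array(out)
def st(l):return [(.1,x*10) for x in l]
E
python3 - <<'E'
from h import *
look("s4")
rows(7.762-2*np.pi,[.22]*12)
rows(7.762-2*np.pi,[.24]*12)
H=[(.05,0)]+st([.05]+[.1]*11+[.1]*4+[.12,.14,.16,.18,.2,.2,.2,.2])+[(.05,0)]+st([.2]*12)+[(.05,0)]+st([.22]*12)
ob=[(24,1.609),(37,2.366)]
f=lambda p:[sim(H,p[0],p[1])[i,1]-a for i,a in ob]
for I0,T0 in((.043,.03),(.05,.05)):
    s=least_squares(f,[I0,T0],diff_step=.02);print(s.x,s.cost,sim(H,*s.x)[[24,37,-1]])
E
```

```text
time: 9.4
position: [0.5308, -0.1598, 0.1495]
tool_rot: [0.149, 0.989, 0.0, 0.0]
ft_force: [-0.3, 2.6, -1.2]
grip_width: 0.0296
grip_force: 11.2
t 9.4 tab cands [(np.float64(0.816), 83), (np.float64(2.073), 79), (np.float64(3.329), 110), (np.float64(4.586), 122), (np.float64(5.843), 157)] score 147 [13  0  0 68 64] crank a 1.556 r 0.0855 F [ 4.3  0.7 -5.9]
[[-18.7,0.3,0],[-36.8,4.7,0],[-53.5,13.0,0],[-68.1,24.7,0],[-79.7,39.3,0],[-87.9,56.1,0],[-92.2,74.2,0],[-92.4,92.9,0],[-88.6,111.2,0],[-80.8,128.1,0],[-69.6,143.0,0],[-55.4,155.1,0]] end a 4.119
[[-20.3,0.6,0],[-40.0,6.0,0],[-57.7,15.9,0],[-72.7,29.7,0],[-83.9,46.7,0],[-90.7,65.9,0],[-92.8,86.1,0],[-90.0,106.3,0],[-82.5,125.2,0],[-70.7,141.8,0],[-55.4,155.1,0],[-37.2,164.4,0]] end a 4.359
[0.05842921 0.04663566] 1.1663340551603362e-20 [[0.44000565 1.609     ]
 [0.77214127 2.366     ]
 [0.99427898 3.45150523]]
[0.01604222 0.06077008] 2.355792821401133e-22 [[0.5905857  1.609     ]
 [0.69497454 2.366     ]
 [0.87221577 3.31678007]]
```

```bash
python3 -m jog '{"dp":[[-20.3,0.6,0],[-40.0,6.0,0],[-57.7,15.9,0],[-72.7,29.7,0],[-83.9,46.7,0],[-90.7,65.9,0],[-92.8,86.1,0],[-90.0,106.3,0],[-82.5,125.2,0],[-70.7,141.8,0],[-55.4,155.1,0],[-37.2,164.4,0]],"delta_rot":[[0,0,0],[0,0,0],[0,0,0],[0,0,0],[0,0,0],[0,0,0],[0,0,0],[0,0,0],[0,0,0],[0,0,0],[0,0,0],[0,0,0]],"gripper":[-0.6,-0.6,-0.6,-0.6,-0.6,-0.6,-0.6,-0.6,-0.6,-0.6,-0.6,-0.6]}' 12
python3 - <<'E'
from h import *
look("s5")
rows(4.359,[.24]*12)
rows(4.359,[.25]*12)
E
```

```text
time: 10.65
position: [0.6132, -0.0122, 0.1495]
tool_rot: [0.148, 0.989, -0.001, 0.0]
ft_force: [-1.7, -3.9, -0.9]
grip_width: 0.0295
grip_force: 11.4
t 10.65 tab cands [(np.float64(0.748), 85), (np.float64(2.005), 77), (np.float64(3.262), 76), (np.float64(4.518), 175), (np.float64(5.775), 160)] score 141 [ 6  0  9 58 67] crank a 4.413 r 0.085 F [-4.4 -0.4  3.2]
[[19.8,4.7,0],[40.1,4.6,0],[59.9,-0.4,0],[77.9,-9.9,0],[93.1,-23.4,0],[104.6,-40.2,0],[111.9,-59.2,0],[114.4,-79.4,0],[112.1,-99.6,0],[105.0,-118.7,0],[93.6,-135.5,0],[78.5,-149.2,0]] end a 7.239
[[20.6,4.8,0],[41.8,4.3,0],[62.3,-1.3,0],[80.6,-11.9,0],[95.8,-26.7,0],[106.9,-44.8,0],[113.1,-65.0,0],[114.2,-86.2,0],[109.9,-107.0,0],[100.7,-126.0,0],[87.0,-142.2,0],[69.8,-154.5,0]] end a 7.359
```

```bash
python3 -m jog '{"dp":[[20.6,4.8,0],[41.8,4.3,0],[62.3,-1.3,0],[80.6,-11.9,0],[95.8,-26.7,0],[106.9,-44.8,0],[113.1,-65.0,0],[114.2,-86.2,0],[109.9,-107.0,0],[100.7,-126.0,0],[87.0,-142.2,0],[69.8,-154.5,0]],"delta_rot":[[0,0,0],[0,0,0],[0,0,0],[0,0,0],[0,0,0],[0,0,0],[0,0,0],[0,0,0],[0,0,0],[0,0,0],[0,0,0],[0,0,0]],"gripper":[-0.6,-0.6,-0.6,-0.6,-0.6,-0.6,-0.6,-0.6,-0.6,-0.6,-0.6,-0.6]}' 12
cat >> h.py <<'E'
H=[(.05,0)]+st([.05]+[.1]*11+[.1]*4+[.12,.14,.16,.18,.2,.2,.2,.2])+[(.05,0)]+st([.2]*12)+[(.05,0)]+st([.22]*12)+[(.05,0)]+st([.24]*12)+[(.05,0)]+st([.25]*12)
def est(H,ob):
    f=lambda p:[np.interp(t-4.45,tt,sim(H,p[0],p[1])[:,1])-a for t,a in ob]
    tt=np.cumsum([h[0] for h in H])
    s=least_squares(f,[.05,.05],diff_step=.02,bounds=([.028,.01],[.065,.09]));print("I,T",s.x,"res",np.round(f(s.x),3),"now w,a",sim(H,*s.x)[-1]);return s.x
OB=[(6.9,1.609),(8.15,2.366),(9.4,3.329),(10.65,4.518)]
E
python3 - <<'E'
from h import *
look("s6")
est(H,OB)
a=7.359-2*np.pi
for q in(.24,.25,.26):rows(a,[q]*12)
E
```

```text
time: 11.9
position: [0.5016, -0.1405, 0.1495]
tool_rot: [0.149, 0.989, 0.0, -0.0]
ft_force: [2.3, 3.3, -0.7]
grip_width: 0.0293
grip_force: 11.2
t 11.9 tab cands [(np.float64(0.808), 83), (np.float64(2.065), 79), (np.float64(3.321), 71), (np.float64(4.578), 121), (np.float64(5.835), 188)] score 151 [18  0  0 68 64] crank a 1.157 r 0.0847 F [ 2.1 -4.3 -6. ]
I,T [0.028      0.05709685] res [-0.037 -0.033 -0.002  0.018] now w,a [1.18330245 5.89266264]
[[-18.9,-7.5,0],[-39.1,-10.2,0],[-59.3,-8.1,0],[-78.5,-1.2,0],[-95.5,10.1,0],[-109.3,25.0,0],[-119.1,42.8,0],[-124.5,62.5,0],[-125.0,82.8,0],[-120.7,102.7,0],[-111.7,121.0,0],[-98.7,136.6,0]] end a 3.956
[[-19.8,-7.7,0],[-40.8,-10.2,0],[-61.8,-7.5,0],[-81.5,0.4,0],[-98.6,12.9,0],[-112.1,29.2,0],[-121.2,48.4,0],[-125.2,69.2,0],[-123.9,90.4,0],[-117.5,110.6,0],[-106.2,128.5,0],[-90.9,143.1,0]] end a 4.076
[[-20.6,-7.9,0],[-42.5,-10.2,0],[-64.3,-6.8,0],[-84.4,2.1,0],[-101.6,15.9,0],[-114.7,33.6,0],[-122.8,54.1,0],[-125.4,76.0,0],[-122.2,97.8,0],[-113.5,118.1,0],[-99.9,135.4,0],[-82.4,148.7,0]] end a 4.196
```

```bash
python3 -m jog '{"dp":[[-20.6,-7.9,0],[-42.5,-10.2,0],[-64.3,-6.8,0],[-84.4,2.1,0],[-101.6,15.9,0],[-114.7,33.6,0],[-122.8,54.1,0],[-125.4,76.0,0],[-122.2,97.8,0],[-113.5,118.1,0],[-99.9,135.4,0],[-82.4,148.7,0]],"delta_rot":[[0,0,0],[0,0,0],[0,0,0],[0,0,0],[0,0,0],[0,0,0],[0,0,0],[0,0,0],[0,0,0],[0,0,0],[0,0,0],[0,0,0]],"gripper":[-0.6,-0.6,-0.6,-0.6,-0.6,-0.6,-0.6,-0.6,-0.6,-0.6,-0.6,-0.6]}' 12
python3 - <<'E'
from h import *
look("s7")
H2=H+[(.05,0)]+st([.26]*12)
est(H2,OB+[(11.9,5.835)])
for q in(.25,.26,.27):rows(4.196,[q]*12)
E
```

```text
time: 13.15
position: [0.6237, -0.0214, 0.1495]
tool_rot: [0.148, 0.989, -0.001, 0.0]
ft_force: [-3.1, -3.5, 1.5]
grip_width: 0.0295
grip_force: 11.6
t 13.15 tab cands [(np.float64(0.967), 183), (np.float64(2.223), 64), (np.float64(3.48), 70), (np.float64(4.737), 116), (np.float64(5.993), 136)] score 132 [ 3  0  0 64 64] crank a 4.252 r 0.0852 F [-4.8  1.6  4.7]
I,T [0.028      0.05740795] res [-0.039 -0.041 -0.018 -0.005  0.028] now w,a [1.2667831  7.32340579]
[[19.6,8.1,0],[40.6,11.1,0],[61.6,8.8,0],[81.5,1.3,0],[98.9,-10.8,0],[112.7,-26.8,0],[122.2,-45.8,0],[126.6,-66.5,0],[125.8,-87.7,0],[119.8,-108.0,0],[109.0,-126.2,0],[93.9,-141.2,0]] end a 7.196
[[20.4,8.3,0],[42.3,11.1,0],[64.1,8.1,0],[84.5,-0.3,0],[102.0,-13.7,0],[115.4,-31.2,0],[124.0,-51.5,0],[127.0,-73.3,0],[124.3,-95.2,0],[116.0,-115.6,0],[102.8,-133.3,0],[85.5,-146.9,0]] end a 7.316
[[21.2,8.5,0],[44.0,11.1,0],[66.6,7.4,0],[87.4,-2.1,0],[104.9,-16.8,0],[117.9,-35.6,0],[125.3,-57.3,0],[126.7,-80.1,0],[122.0,-102.5,0],[111.5,-122.8,0],[95.9,-139.6,0],[76.5,-151.6,0]] end a 7.436
```

```bash
python3 -m jog '{"dp":[[20.4,8.3,0],[42.3,11.1,0],[64.1,8.1,0],[84.5,-0.3,0],[102.0,-13.7,0],[115.4,-31.2,0],[124.0,-51.5,0],[127.0,-73.3,0],[124.3,-95.2,0],[116.0,-115.6,0],[102.8,-133.3,0],[85.5,-146.9,0]],"delta_rot":[[0,0,0],[0,0,0],[0,0,0],[0,0,0],[0,0,0],[0,0,0],[0,0,0],[0,0,0],[0,0,0],[0,0,0],[0,0,0],[0,0,0]],"gripper":[-0.6,-0.6,-0.6,-0.6,-0.6,-0.6,-0.6,-0.6,-0.6,-0.6,-0.6,-0.6]}' 12
python3 - <<'E'
from h import *
rows(7.316-2*np.pi,[.26]*12)
rows(7.316-2*np.pi+3.12,[.26]*12)
E
```

```text
time: 14.4
position: [0.4987, -0.1374, 0.1495]
tool_rot: [0.149, 0.989, 0.001, -0.0]
ft_force: [1.2, 2.9, -0.4]
grip_width: 0.0293
grip_force: 11.3
[[-20.2,-8.7,0],[-42.0,-12.0,0],[-63.9,-9.5,0],[-84.5,-1.5,0],[-102.2,11.5,0],[-116.1,28.7,0],[-125.0,48.8,0],[-128.5,70.5,0],[-126.3,92.5,0],[-118.5,113.1,0],[-105.7,131.0,0],[-88.7,145.0,0]] end a 4.153
[[20.0,9.2,0],[41.8,12.9,0],[63.7,10.9,0],[84.4,3.3,0],[102.5,-9.3,0],[116.7,-26.1,0],[126.1,-46.1,0],[130.0,-67.8,0],[128.3,-89.7,0],[120.9,-110.5,0],[108.5,-128.7,0],[91.8,-143.1,0]] end a 7.273
```

```bash
python3 -m jog '{"dp":[[-20.2,-8.7,0],[-42.0,-12.0,0],[-63.9,-9.5,0],[-84.5,-1.5,0],[-102.2,11.5,0],[-116.1,28.7,0],[-125.0,48.8,0],[-128.5,70.5,0],[-126.3,92.5,0],[-118.5,113.1,0],[-105.7,131.0,0],[-88.7,145.0,0]],"delta_rot":[[0,0,0],[0,0,0],[0,0,0],[0,0,0],[0,0,0],[0,0,0],[0,0,0],[0,0,0],[0,0,0],[0,0,0],[0,0,0],[0,0,0]],"gripper":[-0.6,-0.6,-0.6,-0.6,-0.6,-0.6,-0.6,-0.6,-0.6,-0.6,-0.6,-0.6]}' 12
python3 - <<'E'
from h import *
look("s8")
E
```

```text
time: 15.6
position: [0.6261, -0.024, 0.1495]
tool_rot: [0.148, 0.989, -0.001, 0.0]
ft_force: [-3.8, -4.0, 1.4]
grip_width: 0.0295
grip_force: 11.7
t 15.6 tab cands [(np.float64(0.223), 120), (np.float64(1.48), 77), (np.float64(2.736), 46), (np.float64(3.993), 151), (np.float64(5.249), 164)] score 102 [ 4  0  0 29 67] crank a 4.21 r 0.0852 F [-4.   1.9  4.8]
```

Average reel speed is now 1.235 rad/s, in band. I'll keep this speed.

```bash
python3 -m jog '{"dp":[[20.0,9.2,0],[41.8,12.9,0],[63.7,10.9,0],[84.4,3.3,0],[102.5,-9.3,0],[116.7,-26.1,0],[126.1,-46.1,0],[130.0,-67.8,0],[128.3,-89.7,0],[120.9,-110.5,0],[108.5,-128.7,0],[91.8,-143.1,0]],"delta_rot":[[0,0,0],[0,0,0],[0,0,0],[0,0,0],[0,0,0],[0,0,0],[0,0,0],[0,0,0],[0,0,0],[0,0,0],[0,0,0],[0,0,0]],"gripper":[-0.6,-0.6,-0.6,-0.6,-0.6,-0.6,-0.6,-0.6,-0.6,-0.6,-0.6,-0.6]}' 12
python3 - <<'E'
from h import *
a=7.273-2*np.pi
for i in range(4):rows(a+3.12*i,[.26]*12)
E
```

```text
time: 16.85
position: [0.4962, -0.1345, 0.1495]
tool_rot: [0.149, 0.989, 0.001, 0.0]
ft_force: [1.0, 2.7, -0.4]
grip_width: 0.0297
grip_force: 11.4
[[-19.8,-9.6,0],[-41.5,-13.8,0],[-63.5,-12.3,0],[-84.3,-5.1,0],[-102.6,7.1,0],[-117.2,23.6,0],[-127.0,43.4,0],[-131.4,65.0,0],[-130.2,87.0,0],[-123.3,107.9,0],[-111.2,126.3,0],[-94.8,141.1,0]] end a 4.11
[[19.6,10.0,0],[41.2,14.7,0],[63.2,13.6,0],[84.2,7.0,0],[102.8,-4.9,0],[117.7,-21.1,0],[127.9,-40.6,0],[132.8,-62.1,0],[132.0,-84.1,0],[125.6,-105.2,0],[113.9,-123.9,0],[97.9,-139.0,0]] end a 7.23
[[-19.4,-10.5,0],[-40.8,-15.6,0],[-62.9,-15.0,0],[-84.0,-8.8,0],[-102.8,2.7,0],[-118.1,18.6,0],[-128.8,37.8,0],[-134.1,59.2,0],[-133.8,81.3,0],[-127.8,102.5,0],[-116.6,121.4,0],[-100.8,136.9,0]] end a 10.35
[[19.2,10.9,0],[40.5,16.4,0],[62.5,16.4,0],[83.8,10.6,0],[102.9,-0.4,0],[118.5,-16.0,0],[129.6,-35.1,0],[135.4,-56.3,0],[135.5,-78.4,0],[130.0,-99.7,0],[119.2,-118.9,0],[103.8,-134.6,0]] end a 13.47
```

```bash
python3 -m jog '{"dp":[[-19.8,-9.6,0],[-41.5,-13.8,0],[-63.5,-12.3,0],[-84.3,-5.1,0],[-102.6,7.1,0],[-117.2,23.6,0],[-127.0,43.4,0],[-131.4,65.0,0],[-130.2,87.0,0],[-123.3,107.9,0],[-111.2,126.3,0],[-94.8,141.1,0]],"delta_rot":[[0,0,0],[0,0,0],[0,0,0],[0,0,0],[0,0,0],[0,0,0],[0,0,0],[0,0,0],[0,0,0],[0,0,0],[0,0,0],[0,0,0]],"gripper":[-0.6,-0.6,-0.6,-0.6,-0.6,-0.6,-0.6,-0.6,-0.6,-0.6,-0.6,-0.6]}' 12
python3 -m jog '{"dp":[[19.6,10.0,0],[41.2,14.7,0],[63.2,13.6,0],[84.2,7.0,0],[102.8,-4.9,0],[117.7,-21.1,0],[127.9,-40.6,0],[132.8,-62.1,0],[132.0,-84.1,0],[125.6,-105.2,0],[113.9,-123.9,0],[97.9,-139.0,0]],"delta_rot":[[0,0,0],[0,0,0],[0,0,0],[0,0,0],[0,0,0],[0,0,0],[0,0,0],[0,0,0],[0,0,0],[0,0,0],[0,0,0],[0,0,0]],"gripper":[-0.6,-0.6,-0.6,-0.6,-0.6,-0.6,-0.6,-0.6,-0.6,-0.6,-0.6,-0.6]}' 12
python3 - <<'E'
from h import *
look("s9")
E
```

```text
time: 18.05
position: [0.6284, -0.0267, 0.1495]
tool_rot: [0.149, 0.989, -0.0, 0.0]
ft_force: [-3.0, -3.5, 2.6]
grip_width: 0.0294
grip_force: 11.7
time: 19.25
position: [0.4938, -0.1313, 0.1495]
tool_rot: [0.15, 0.989, 0.001, 0.0]
ft_force: [2.4, 3.2, -0.2]
grip_width: 0.0299
grip_force: 11.4
t 19.25 tab cands [(np.float64(1.001), 81), (np.float64(2.258), 104), (np.float64(3.514), 116), (np.float64(4.771), 120), (np.float64(6.027), 136)] score 157 [33  1  0 53 68] crank a 1.014 r 0.0844 F [ 1.9 -5.3 -6.1]
```

Averaged 1.246 rad/s. Two more calls at speed, then I'll plan the stop.

```bash
python3 -m jog '{"dp":[[-19.4,-10.5,0],[-40.8,-15.6,0],[-62.9,-15.0,0],[-84.0,-8.8,0],[-102.8,2.7,0],[-118.1,18.6,0],[-128.8,37.8,0],[-134.1,59.2,0],[-133.8,81.3,0],[-127.8,102.5,0],[-116.6,121.4,0],[-100.8,136.9,0]],"delta_rot":[[0,0,0],[0,0,0],[0,0,0],[0,0,0],[0,0,0],[0,0,0],[0,0,0],[0,0,0],[0,0,0],[0,0,0],[0,0,0],[0,0,0]],"gripper":[-0.6,-0.6,-0.6,-0.6,-0.6,-0.6,-0.6,-0.6,-0.6,-0.6,-0.6,-0.6]}' 12
python3 -m jog '{"dp":[[19.2,10.9,0],[40.5,16.4,0],[62.5,16.4,0],[83.8,10.6,0],[102.9,-0.4,0],[118.5,-16.0,0],[129.6,-35.1,0],[135.4,-56.3,0],[135.5,-78.4,0],[130.0,-99.7,0],[119.2,-118.9,0],[103.8,-134.6,0]],"delta_rot":[[0,0,0],[0,0,0],[0,0,0],[0,0,0],[0,0,0],[0,0,0],[0,0,0],[0,0,0],[0,0,0],[0,0,0],[0,0,0],[0,0,0]],"gripper":[-0.6,-0.6,-0.6,-0.6,-0.6,-0.6,-0.6,-0.6,-0.6,-0.6,-0.6,-0.6]}' 12
python3 - <<'E'
from h import *
look("s10")
a=13.47-4*np.pi
rows(a,[.26]*12)
for I,T in((.04,.06),(.055,.058),(.03,.06)):
  for l in ([.2,.12,.05]+[0]*9,[.15]*5+[.1,.05]+[0]*5):
    r=sim(st(l),I,T,1.22,0);print(I,T,r[[4,8,-1]].round(3).tolist())
E
```

```text
time: 20.5
position: [0.6304, -0.0292, 0.1495]
tool_rot: [0.148, 0.989, -0.0, 0.0]
ft_force: [-3.8, -3.2, 2.5]
grip_width: 0.0295
grip_force: 11.8
time: 21.7
position: [0.4915, -0.128, 0.1495]
tool_rot: [0.149, 0.989, 0.001, 0.0]
ft_force: [2.1, 3.4, 0.1]
grip_width: 0.0294
grip_force: 11.4
t 21.7 tab cands [(np.float64(0.206), 122), (np.float64(1.462), 78), (np.float64(2.719), 123), (np.float64(3.975), 65), (np.float64(5.232), 187)] score 93 [16  0  0 11 65] crank a 0.964 r 0.0843 F [ 1.  -5.3 -4.4]
[[-18.9,-11.3,0],[-40.1,-17.3,0],[-62.2,-17.7,0],[-83.6,-12.4,0],[-102.9,-1.8,0],[-118.8,13.5,0],[-130.3,32.3,0],[-136.5,53.4,0],[-137.2,75.4,0],[-132.1,96.9,0],[-121.7,116.3,0],[-106.6,132.4,0]] end a 4.024
0.04 0.06 [[0.333, 0.423], [0.0, 0.453], [0.0, 0.453]]
0.04 0.06 [[0.74, 0.475], [0.082, 0.647], [0.0, 0.648]]
0.055 0.058 [[0.545, 0.472], [0.015, 0.575], [0.0, 0.575]]
0.055 0.058 [[0.854, 0.51], [0.319, 0.751], [0.0, 0.791]]
0.03 0.06 [[0.127, 0.375], [0.0, 0.378], [0.0, 0.378]]
0.03 0.06 [[0.641, 0.441], [0.0, 0.557], [0.0, 0.557]]
```

The reel has run about 8 s at roughly 1.23 rad/s. The tab is about 1.0 rad short of the pointer, so I'll slow down and stop a little short.

Run:
```python
from h import *
rows(13.47-4*np.pi,[.2,.17,.15,.15,.15,.1,.05])
```

```text
[[-14.3,-9.1,0],[-27.7,-14.5,0],[-40.1,-17.3,0],[-52.8,-18.2,0],[-65.5,-17.2,0],[-73.9,-15.5,0],[-77.9,-14.4,0]] end a 1.874
```

```bash
python3 -m jog '{"dp":[[-14.3,-9.1,0],[-27.7,-14.5,0],[-40.1,-17.3,0],[-52.8,-18.2,0],[-65.5,-17.2,0],[-73.9,-15.5,0],[-77.9,-14.4,0],[-77.9,-14.4,0],[-77.9,-14.4,0],[-77.9,-14.4,0],[-77.9,-14.4,0],[-77.9,-14.4,0]],"delta_rot":[[0,0,0],[0,0,0],[0,0,0],[0,0,0],[0,0,0],[0,0,0],[0,0,0],[0,0,0],[0,0,0],[0,0,0],[0,0,0],[0,0,0]],"gripper":[-0.6,-0.6,-0.6,-0.6,-0.6,-0.6,-0.6,-0.6,-0.6,-0.6,-0.6,-0.6]}' 12
python3 - <<'E'
from h import *
look("s11")
a=cv2.imread("pics/s11.png")[150:310,255:410];cv2.imwrite("pics/s11c.png",cv2.resize(a,None,fx=3.7,fy=3.7))
for I,T in((.04,.06),(.055,.058),(.03,.06)):
    print(I,sim(st([.2,.17,.15,.15,.15,.1,.05]+[0]*5),I,T,1.16,0)[-1])
E
```

```text
time: 22.95
position: [0.5625, -0.1655, 0.1496]
tool_rot: [0.149, 0.989, -0.0, 0.0]
ft_force: [0.1, -2.5, 1.1]
grip_width: 0.0297
grip_force: 11.6
t 22.95 tab cands [(np.float64(0.906), 82), (np.float64(2.163), 37), (np.float64(3.419), 128), (np.float64(4.676), 122), (np.float64(5.932), 192)] score 134 [ 7  0  0 64 62] crank a 1.885 r 0.0856 F [-0.1 -3.5  2. ]
0.04 [0.         0.66124554]
0.055 [0.         0.79193431]
0.03 [0.         0.57885846]
```

View pics/s11c.png

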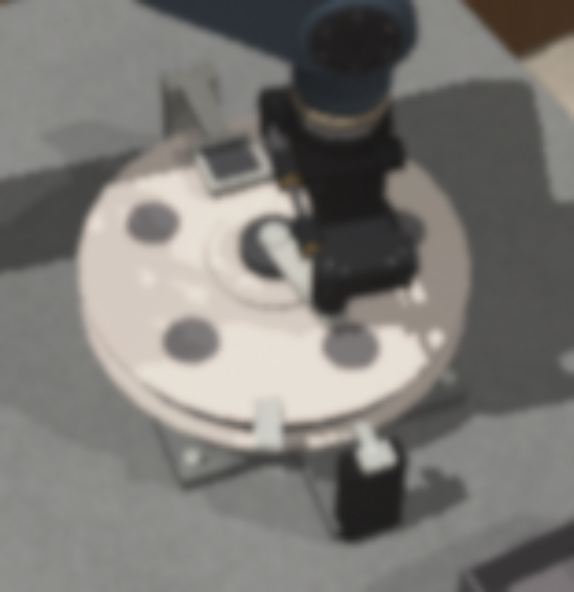

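The picture shows the tab stopped at crop (268,422), short of the pointer at (370,435), which agrees with 5.93 rad. That leaves 0.35 rad, so I'll work out a nudge.

Run:
```python
from h import *
for n in(4,5,6,7,8):
    l=[.15]+[.2]*n+[.1];print(n,[sim(st(l+[0]*8),I,T,0,0)[-1,1].round(3) for I,T in((.043,.06),(.043,.063),(.035,.06),(.05,.056))])
for n in (5,6):rows(1.874,[.15]+[.2]*n+[.1])
```

```text
4 [np.float64(0.123), np.float64(0.108), np.float64(0.14), np.float64(0.129)]
5 [np.float64(0.168), np.float64(0.149), np.float64(0.19), np.float64(0.177)]
6 [np.float64(0.216), np.float64(0.193), np.float64(0.243), np.float64(0.228)]
7 [np.float64(0.268), np.float64(0.24), np.float64(0.3), np.float64(0.283)]
8 [np.float64(0.323), np.float64(0.29), np.float64(0.358), np.float64(0.341)]
[[-11.8,4.7,0],[-26.3,13.6,0],[-38.7,25.2,0],[-48.5,39.1,0],[-55.4,54.6,0],[-59.0,71.2,0],[-59.6,79.6,0]] end a 3.124
[[-11.8,4.7,0],[-26.3,13.6,0],[-38.7,25.2,0],[-48.5,39.1,0],[-55.4,54.6,0],[-59.0,71.2,0],[-59.3,88.1,0],[-58.2,96.5,0]] end a 3.324
```

```bash
python3 -m jog '{"dp":[[-11.8,4.7,0],[-26.3,13.6,0],[-38.7,25.2,0],[-48.5,39.1,0],[-55.4,54.6,0],[-59.0,71.2,0],[-59.3,88.1,0],[-56.3,104.8,0],[-49.9,120.6,0],[-45.6,127.9,0],[-45.6,127.9,0],[-45.6,127.9,0]],"delta_rot":[[0,0,0],[0,0,0],[0,0,0],[0,0,0],[0,0,0],[0,0,0],[0,0,0],[0,0,0],[0,0,0],[0,0,0],[0,0,0],[0,0,0]],"gripper":[-0.6,-0.6,-0.6,-0.6,-0.6,-0.6,-0.6,-0.6,-0.6,-0.6,-0.6,-0.6]}' 12
python3 -m jog '{"dp":[[0,0,0],[0,0,0],[0,0,0],[0,0,0],[0,0,0]],"delta_rot":[[0,0,0],[0,0,0],[0,0,0],[0,0,0],[0,0,0]],"gripper":[-0.6,-0.6,-0.6,-0.6,-0.6]}' 12
python3 - <<'E'
from h import *
look("s12")
a=cv2.imread("pics/s12.png")[150:310,255:410];cv2.imwrite("pics/s12c.png",cv2.resize(a,None,fx=3.7,fy=3.7))
E
```

```text
time: 24.2
position: [0.6438, -0.0564, 0.1495]
tool_rot: [0.149, 0.989, 0.0, 0.0]
ft_force: [0.5, 0.8, 3.2]
grip_width: 0.0293
grip_force: 11.9
time: 24.7
position: [0.644, -0.057, 0.1494]
tool_rot: [0.149, 0.989, -0.0, 0.0]
ft_force: [1.0, -0.2, 4.5]
grip_width: 0.0295
grip_force: 12.1
t 24.7 tab cands [(np.float64(0.033), 185), (np.float64(1.289), 79), (np.float64(2.546), 43), (np.float64(3.803), 66), (np.float64(5.059), 140)] score 106 [ 4  0  0 34 66] crank a 3.711 r 0.0859 F [1.4 0.3 5. ]
```

View pics/s12c.png

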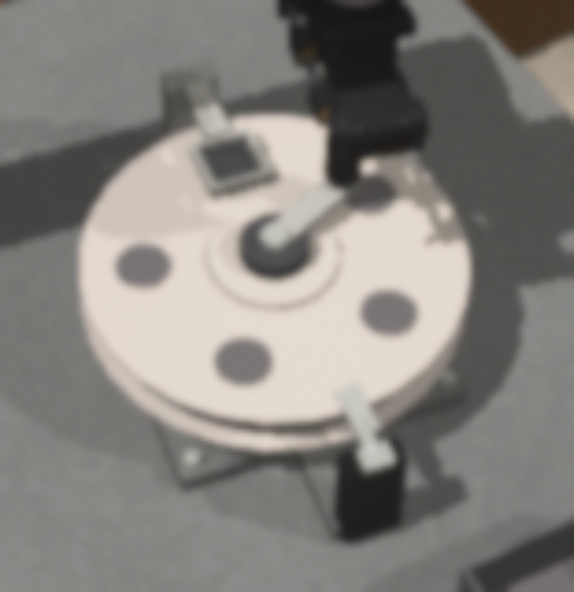

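The tab now sits under the pointer at crop (355,415), an error of about 0.03 rad or 6 mm. I'll release and lift.

```bash
python3 -m jog '{"dp":[[0,0,0],[0,0,0],[0,0,0],[0,0,0],[0,0,0],[0,0,-20],[0,0,-50],[0,0,-80],[0,0,-110],[0,0,-110],[0,0,-110],[0,0,-110]],"delta_rot":[[0,0,0],[0,0,0],[0,0,0],[0,0,0],[0,0,0],[0,0,0],[0,0,0],[0,0,0],[0,0,0],[0,0,0],[0,0,0],[0,0,0]],"gripper":[0.4,0.4,0.4,0.4,0.4,0.4,0.4,0.4,0.4,0.4,0.4,0.4]}' 12
python3 - <<'E'
from h import *
look("s13")
E
```

```text
time: 25.95
position: [0.6428, -0.0564, 0.2578]
tool_rot: [0.149, 0.989, 0.0, -0.002]
ft_force: [-0.6, -0.2, -0.2]
grip_width: 0.0609
grip_force: 0.0
t 25.95 tab cands [(np.float64(0.039), 185), (np.float64(1.296), 82), (np.float64(2.552), 77), (np.float64(3.809), 65), (np.float64(5.066), 140)] score 106 [ 4  0  0 35 66] crank a 3.721 r 0.0848 F [-1.   0.4  0. ]
```

```bash
python3 -c "
from rig import robot
print(robot.hand_in())"
```

```text
the job is handed in; nothing more can be done
None
```

The job is handed in: from camera measurements the reel wound at about 1.23 rad/s (11.8 turns a minute) for roughly 8 s, stopped with its tab about 7 mm from the pointer, and the hand is released and lifted clear; no verdict came back.

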